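# Clamp the pulley and fit its keyed shaft

## Task

Swing the fixture's hinged latch bar down until it rests in its catch fork, so the pulley is held in its nest. Then lift the keyed shaft out of the white storage block and push it down into the pulley's bore, turning it until the key slips into the slot and the collar sits fully home on the pulley. Finish while still gripping the shaft and pressing it firmly down (do not let go), with the latch still closed, and leave the tape roll, wooden block, screwdriver and cup where they are.

Things in the scene. Friction and masses are not known exactly. Their poses are not given: they have to be found in the camera images.
- fixture: Clamping fixture fixed to the table: aluminium plate 190 (x) x 130 (y) x 15 mm; origin at the centre of its underside, z up. A square nest (rails 8 mm high) at its centre holds the pulley. Along its +y side lies the steel latch bar: hinged at the +x end, catch fork at the -x end. It stands on the robot's left or right, turned up to 0.3 rad; the storage block is on the other side.
- latch (a joint): Angle of the latch bar in rad: 0 = level, resting in the catch fork; positive = its free end raised, up to 1.4. It starts raised by 0.6 to 1.2. It hinges stiffly (about 0.16 N m) and stays where it is left; about 1 to 2 N down on the free end closes it.
- latch_hinge (a point): The latch's hinge axis (along the fixture's y), at fixture x +75, y +31, z +30 mm. Axes as the fixture's. At latch angle q the bar runs from here along (-cos q, 0, sin q) in the fixture's frame.
- latch_end (a point): Point on the upper face of the latch bar, 150 mm from the hinge axis, 4 mm above the bar's centre line, 14 mm from its free end: push here. The bar is 13 mm wide, 8 mm thick. x axis along the bar to the hinge, z out of the upper face. Closed, it is 34 mm above the table; the catch fork (prongs 39 mm high, 14 mm long) is centred 11 mm nearer the hinge.
- bore_mouth (a point): Centre of the bore at the pulley's top face, 61 mm above the table, z up. The pulley is loose (0.35 kg) in the nest at the fixture's centre, 1 mm play: flange 76 x 76 x 10 mm, toothed body 47 mm across, 46 mm tall. Bore 18 mm wide, right through. A key slot 6.5 mm wide, full depth, reaches 14 mm from the axis towards this point's +x (also the fixture's +x).
- shaft_head (a point): Centre for gripping the shaft's square steel head, 24 x 24 mm, sides along x and y, from 20 mm above to 26 mm below this point, where the collar begins. x points to the key's side, z up. Shaft about 0.28 kg; it starts upright in the storage block's hole, collar resting on the block, turned up to 1 rad. Home in the pulley, this point is 32 mm above the bore mouth.
- shaft_collar (a point): Centre of the collar's underside, which sits on the pulley; axes as shaft_head. Collar 34 mm across, 6 mm thick. Below it the shaft: 16 mm across, 42 mm long, nose tapered over 4 mm. Key on the +x side, 5 mm wide, out to 12.5 mm from the axis, from 13 mm above the nose's end up to the collar. A 6 mm wide tab on the collar, above the key, shows its side from above.
- rack: White plastic storage block 84 x 84 x 50 mm, fixed to the table, with one upright hole 27 mm across in which the shaft hangs; origin at the centre of its underside.
- tape_mid (a point): Centre of a cardboard tape roll lying flat, 80 mm across, 25 mm high. Leave alone.
- block_mid (a point): Centre of a plain wooden block 60 x 110 x 45 mm. Leave alone.
- driver_grip (a point): Handle of a grey-handled screwdriver, 190 mm long, lying on the table. Leave alone.
- cup_mid (a point): Half-way up a white cup, 76 mm across, 85 mm high. Leave alone.
Things that resemble listed ones, but are neither listed nor needed, are in the scene too. What is shaped like the rack but blue or purple is not meant. Of the things shaped like the part that bears shaft_head, the bare steel one is meant.

How it is judged:
On the way, in this order (a step that is already met when the one before it is completed fails the run):
1. the latch bar is down in its catch while the shaft is still in the storage block (value of joint latch below 0.045 rad and horizontal distance between shaft_collar and rack below 0.02 m and z of shaft_collar in the frame of rack below 0.06 m), for 0.2 s.
2. the shaft's collar is home on the pulley, key in the slot (horizontal distance between shaft_collar and bore_mouth below 0.003 m and z of shaft_collar in the frame of bore_mouth below 0.002 m and value of joint latch below 0.045 rad), for 0.2 s.
At the end, for the whole second after the job is handed in: Latch down (under 0.045 rad); pulley in its nest (4 mm sideways, 2 mm up); shaft collar within 2 mm of the pulley's top, 3 mm of the bore axis, upright within 0.06 rad, key in slot (0.25 rad); fingers grip the shaft (over 3 N) and press it on the pulley (over 5 N; it weighs under 3.4 N) (all of step 2 and z of shaft_collar in the frame of bore_mouth above -0.003 m and angle between the x axis of shaft_head and the x axis of bore_mouth, either way round below 0.25 rad and angle between the z axis of shaft_head and the z axis of bore_mouth, either way round below 0.06 rad and horizontal distance between bore_mouth and fixture below 0.004 m and z of bore_mouth in the frame of fixture below 0.063 m and contact force between the fingers and shaft above 3 N and contact force between shaft and pulley above 5 N); the arm keeps its last pose, push and grip.
It fails at once if the pulley is lifted out of its nest (z of bore_mouth in the frame of fixture above 0.073 m).
It fails at once if the tape roll is moved by over 30 mm (distance of tape_mid from where it was at the start of the episode above 0.03 m).
It fails at once if the wooden block is moved by over 30 mm (distance of block_mid from where it was at the start of the episode above 0.03 m).
It fails at once if the screwdriver is moved by over 30 mm (distance of driver_grip from where it was at the start of the episode above 0.03 m).
It fails at once if the cup is moved by over 30 mm (distance of cup_mid from where it was at the start of the episode above 0.03 m).
It also fails if it takes over 58 s, if anything falls off the work surface, if the arm or the gripper's body presses on something with over 40 N, if the wrist force passes 120 N, or if a joint passes its speed limit or range.

## Robot

A 6-joint arm with a two-finger parallel gripper is mounted at the origin on the work surface. World frame = base frame: x ahead of the robot, y to its left, z up, the work surface at z = 0. Lengths are in m, angles in rad, forces in N, time in s.
With the tool pointing down it reaches from about 0.325 to 0.9 m from the base axis. Payload 6.1 kg.
Tool frame: the origin (TCP) lies on the centre line of the jaws, within the pads' length; the fingertips stand 17 mm ahead of it and the grasp point (between the pads) lies 2 mm behind it; z points along the fingers, x is the direction in which the jaws open and shut, and the axes are right-handed (so a half turn about z gives the same grasp; the last joint's range is limited). The gripper opens to 87 mm and grips with 3 to 60 N. Pads are 19 mm wide; open, the fingers measure 117 mm over their backs; the gripper's body (75 mm by 190 mm) begins 51 mm behind the grasp point.
Start: joints at [-1.236, 0.22, 1.526, -0, 1.395, -0.126], TCP at [0.278, -0.56, 0.24] pointing down, gripper open.
Joint ranges: [-2.98, 2.98], [-0.91, 2.08], [0.09, 2.57], [-1.24, 4.39], [0.2, 2.65], [-2.68, 2.68]. Speed limits (rad/s): [2.57, 2.57, 3.01, 3.14, 3.14, 3.14].

## Interface

Orientations are given as a unit quaternion [x, y, z, w].
In Python, from bench import arm gives the robot as it stands.
- The arm moves only by the shell command python3 -m creep 'ROWS' [FORCE]. ROWS is JSON, a list of rows, each a list of 7 numbers: the closure, from -1 (fully open) to 1 (shut), then the shift along the tool's x, y, z in mm, then the turn, a rotation vector about the tool's x, y, z in rad. In form: [[hand, x, y, z, rx, ry, rz], ...]. A call has exactly 8 rows; each row is the pose to reach, as a shift and turn from the pose measured when the call began, along the tool's axes at that moment; what a row does not reach only later rows make up. A row lasts 1/8 s, in which the tool goes at most 62.5 mm and 10.7 degrees, less where a joint would pass 70% of its speed; a pose out of reach is approached as far as the arm can. A call with a gripper value outside its range is refused whole. The fingers move at their own pace and stop on an object; FORCE is the grip in N (left out, the last holds). Time passes only in rows, so rows that repeat a pose let the fingers close, or fill a call up. It gives the time, the measured TCP pose, the force and the opening at its end, in the units of the state.
- arm.observe(): the state, without advancing time (a new reading comes with each control period).
- arm.capture(name): name is "scene" or "top" or "wrist"; returns a dict with "color" (480x640x3 uint8, red, green, blue), "range_z" (480x640 float32, m along the optical axis (not along the pixel's ray), 0 where there is no reading), "camera_matrix" (3x3 intrinsics, pixels), "D" ([k1, k2, p1, p2, k3] as OpenCV has them; the pictures are not rectified), "world_from_camera" (4x4, takes a point from camera to world coordinates). Camera axes: x right, y up, looking along -z (the intrinsics and any distortion apply to the point x, -y, -z); pixel columns grow to the right and rows downward; lengths in m; the calibration is good to about 2 mm. A picture is of the moment at which its call begins.
- arm.finish_job(): hands the job in, once; it reports no verdict.
The state is a dict: "clock": time; "joints": joint angles; "qd": joint speeds; "effort": joint torques, N m; "eef_pos": TCP position; "eef_rot": TCP orientation; "force": force on the tool from outside, world axes, zero at the start; "moment": the same for the moment, N m; "grip_width": opening from 0.0 (shut) to 1.0 (fully open).
Only numpy, scipy, OpenCV 4.12 (cv2) and the standard library are available. Lean on these libraries where they do the work, as an engineer would, in place of code of your own. Each camera call takes 0.05 s, during which the arm holds its last target. There are 200 camera calls.

## Working session

There is one attempt and no reset: what is moved stays moved. The work goes in short steps, Python scripts to look and compute and a shell command to move; the robot and the scene stay as the last step left them, time stands still between calls to the robot, and variables do not carry over. Pictures are saved under pics/ and viewed, about 8 in all and at most 12, crops included, and the job is handed in when it is done.

```bash
ls; mkdir -p pics
cat > h.py <<'E'
import numpy as np, cv2, pickle
from scipy.spatial.transform import Rotation as R
from bench import arm
def cap(n,fn):
    c=arm.capture(n); pickle.dump(c,open(fn+'.pkl','wb'))
    cv2.imwrite('pics/'+fn+'.png',c['color'][:,:,::-1]); return c
def load(fn): return pickle.load(open(fn+'.pkl','rb'))
def ray(c,u,v):
    p=cv2.undistortPoints(np.array([[[u,v]]],float),np.array(c['camera_matrix']),np.array(c['D'],float))[0,0]
    T=np.array(c['world_from_camera']); return T[:3,3],T[:3,:3]@np.array([p[0],-p[1],-1.])
def atz(c,u,v,z):
    o,d=ray(c,u,v); return o+d*(z-o[2])/d[2]
def pt(c,u,v):
    o,d=ray(c,u,v); return o+d*float(c['range_z'][int(round(v)),int(round(u))])
def proj(c,P):
    T=np.linalg.inv(np.array(c['world_from_camera'])); P=np.atleast_2d(P)@T[:3,:3].T+T[:3,3]
    return cv2.projectPoints(P*[1,-1,-1],np.zeros(3),np.zeros(3),np.array(c['camera_matrix']),np.array(c['D'],float))[0][:,0]
def togo(p,s=None):
    s=s or arm.observe(); return R.from_quat(s['eef_rot']).inv().apply(np.array(p)-s['eef_pos'])*1000
E
python3 - <<'E'
from h import *
s=arm.observe(); print(s)
print(R.from_quat(s['eef_rot']).as_matrix().round(3))
cap('top','top0');cap('scene','scene0')
E
```

```text
pics
{'clock': 0.0, 'joints': array([-1.23608187e+00,  2.21202456e-01,  1.52759999e+00, -2.27072123e-06,
        1.39470707e+00, -1.26106743e-01]), 'qd': array([-5.16592144e-04, -9.64116821e-05,  1.45577177e-03,  1.30359875e-03,
       -6.26954302e-05,  1.20001124e-03]), 'effort': array([ 2.32018931e-05, -4.94609034e+01, -3.87376285e+01,  6.99199713e-02,
        5.70606161e-02, -1.30096359e-04]), 'eef_pos': array([ 0.27772611, -0.5592526 ,  0.23845778]), 'eef_rot': array([ 8.49906709e-01, -5.26932317e-01, -7.45293211e-04, -6.02601356e-04]), 'force': array([-0.97435572, -0.19514543,  0.20198792]), 'moment': array([-0.02513449, -0.02987094, -0.02645393]), 'grip_width': 0.9995334553382845}
[[ 0.445 -0.896 -0.001]
 [-0.896 -0.445  0.002]
 [-0.002 -0.    -1.   ]]
```

View pics/top0.png

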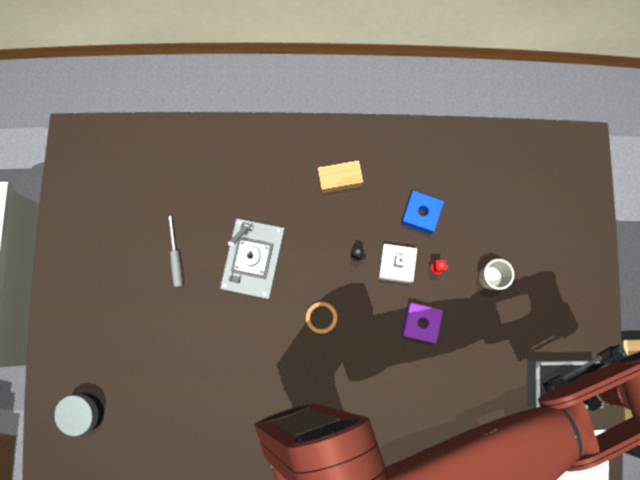

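View pics/scene0.png

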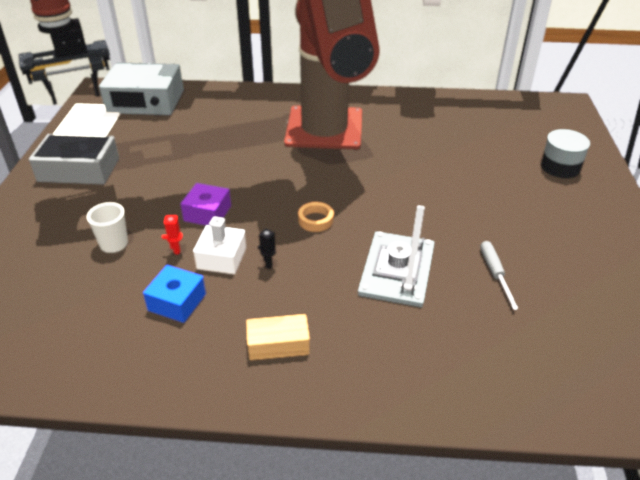

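Run:
```python
from h import *
c=load('top0');im=c['color'][:,:,::-1]
a=cv2.resize(im[210:310,200:300],(500,500),interpolation=cv2.INTER_CUBIC)
b=cv2.resize(im[235:295,368:428],(300,300),interpolation=cv2.INTER_CUBIC)
o=np.zeros((500,800,3),np.uint8);o[:,:500]=a;o[:300,500:]=b
cv2.imwrite('pics/crop.png',o)
print(np.array(c['world_from_camera']).round(3),c['D'],c['camera_matrix'])
for n,q in dict(fix=(270,250),f2=(243,290),rack=(385,275),head=(401,259),bar1=(250,227),bar2=(232,242),pul=(252,254),fork=(235,279),tape=(309,310),blk=(340,176),drv=(176,270),cup=(497,260)).items(): print(n,pt(c,*q).round(3))
```

```text
[[ 0.019  0.987 -0.163  0.364]
 [-1.     0.018 -0.007 -0.013]
 [-0.004  0.163  0.987  1.524]
 [ 0.     0.     0.     1.   ]] [-0.15387415  0.          0.          0.          0.        ] [[586.57862113   0.         325.62693837]
 [  0.         586.57862113 240.34489858]
 [  0.           0.           1.        ]]
fix [ 0.364 -0.013  1.524]
f2 [0.479 0.209 0.016]
rack [ 0.521 -0.153  0.048]
head [ 0.555 -0.187  0.104]
bar1 [0.64  0.194 0.039]
bar2 [0.578 0.216 0.177]
pul [0.574 0.19  0.014]
fork [0.506 0.23  0.027]
tape [0.431 0.037 0.028]
blk [ 0.778 -0.036  0.046]
drv [0.526 0.385 0.029]
cup [ 0.559 -0.431  0.087]
```

View pics/crop.png

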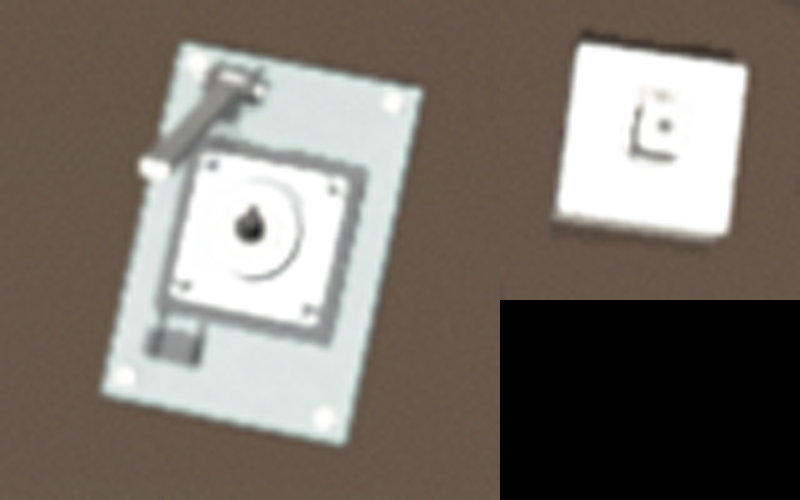

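Run:
```python
from h import *
c=load('top0')
P=np.array([atz(c,199.6+x/5,209.6+y/5,.015) for x,y in [(182,43),(422,90),(347,443),(103,393)]])
m=P.mean(0);ex=(P[0]+P[1]-P[2]-P[3])[:2];ey=(P[0]+P[3]-P[1]-P[2])[:2]
yaw=np.arctan2(ex[1],ex[0]);print('fix',m,yaw,np.arctan2(-ey[0],ey[1]),np.linalg.norm(ex)/2,np.linalg.norm(ey)/2)
Rz=R.from_euler('z',yaw)
F=np.r_[m[:2],0]
for n,p in dict(hinge=(.075,.031,.03),bore=(0,0,.061),fork=(-.064,.031,.034)).items():
    w=F+Rz.apply(p);print(n,w,(proj(c,w)[0]-[199.6,209.6])*5)
for q in np.arange(.5,1.3,.1):
    p=np.array([.075-.15*np.cos(q)+.004*np.sin(q),.031,.03+.15*np.sin(q)+.004*np.cos(q)]);print(q,F+Rz.apply(p),(proj(c,F+Rz.apply(p))[0]-[199.6,209.6])*5)
Q=np.array([atz(c,367.6+(x-500)/5,234.6+y/5,.05) for x,y in [(580,45),(748,66),(728,237),(556,216)]])
print('rack',Q.mean(0),np.linalg.norm(Q[0]-Q[1]),np.linalg.norm(Q[1]-Q[2]))
print('head',[atz(c,367.6+(x-500)/5,234.6+y/5,.05+.006+.046) for x,y in [(660,125)]])
s=arm.observe();b=F+Rz.apply((-.07,.031,.2));print(b,togo(b,s))
```

```text
fix [0.5635843  0.18864862 0.015     ] -0.1779728129121158 -0.17848057397940575 0.18832211445752492 0.1297184885262048
hinge [0.64288772 0.20588135 0.03      ] [232.42090939  85.04829879]
bore [0.5635843  0.18864862 0.061     ] [251.50494776 228.56152412]
fork [0.50608328 0.23048919 0.034     ] [173.04422765 345.51821974]
0.5 [0.51521701 0.22884625 0.10542416] [154.02871317 312.59135699]
0.6 [0.52326575 0.22739847 0.11799771] [153.42418968 293.29370848]
0.7 [0.53250971 0.22573571 0.12969202] [153.66657405 271.45095993]
0.7999999999999999 [0.54285653 0.22387456 0.14039024] [154.77396894 247.27890978]
0.8999999999999999 [0.55420283 0.22183363 0.14998548] [156.75180653 221.03816613]
0.9999999999999999 [0.56643524 0.21963332 0.15838186] [159.59178292 193.03141071]
1.0999999999999999 [0.57943154 0.2172956  0.16549549] [163.27116226 163.59901124]
1.1999999999999997 [0.59306187 0.21484383 0.17125529] [167.75252769 133.11303218]
rack [ 0.55287612 -0.18682998  0.05      ] 0.08644993221456151 0.0882021084629629
head [array([ 0.55399722, -0.18404197,  0.102     ])]
[0.50017806 0.23155139 0.2       ] [-609.36714519 -550.93704565   39.72419116]
```

```bash
cat >> h.py <<'E'
F=np.array([0.5636,0.1886,0.]);YF=-0.178
def fx(p): return F+R.from_euler('z',YF).apply(np.array(p)/1000)
def show(*ps):
    s=arm.observe();Rm=R.from_quat(s['eef_rot']);X=Rm.as_matrix()[:,0]
    print('t',s['clock'],'tcp',np.round(s['eef_pos'],4),'tilt',Rm.as_matrix()[:,2].round(3),'yaw',np.arctan2(X[1],X[0]).round(4),'F',np.round(s['force'],2),'g',s['grip_width'])
    print('infix',(R.from_euler('z',-YF).apply(s['eef_pos']-F)*1000).round(1))
    for p in ps: print(p,togo(p,s).round(1))
E
python3 -c "
from h import *
show(fx([70,35,217]))"
```

```text
t 0.1 tcp [ 0.2777 -0.5593  0.2385] tilt [-0.001  0.002 -1.   ] yaw -1.11 F [ 0.04 -0.31  0.77] g 0.9951341167908645
infix [-148.9 -786.7  238.5]
[0.63869114 0.21065269 0.217     ] [-529.1 -665.7   22.6]
```

```bash
python3 -m creep '[[1,-30,-38,0,0,0,-0.11],[1,-66,-83,0,0,0,-0.22],[1,-103,-130,0,0,0,-0.33],[1,-141,-177,0,0,0,-0.45],[1,-179,-225,0,0,0,-0.57],[1,-217,-273,0,0,0,-0.69],[1,-255,-321,0,0,0,-0.81],[1,-293,-369,0,0,0,-0.93]]'; python3 -c "
from h import *
show(fx([70,35,217]))"
```

```text
clock: 1.1
eef_pos: [0.4783, -0.1308, 0.239]
eef_rot: [0.996, -0.088, -0.0, -0.001]
force: [1.2, -0.7, -0.2]
grip_width: 0.172
t 1.1 tcp [ 0.4783 -0.1308  0.239 ] tilt [-0.001  0.002 -1.   ] yaw -0.1762 F [ 1.22 -0.71 -0.17] g 0.17166101731313654
infix [ -27.4 -329.5  239. ]
[0.63869114 0.21065269 0.217     ] [  98.1 -364.3   22.4]
```

```bash
python3 -m creep '[[1,14,-55,0,0,0,0],[1,30,-113,0,0,0,0],[1,46,-172,0,0,0,0],[1,62,-230,0,0,0,0],[1,78,-288,5,0,0,0],[1,90,-335,15,0,0,0],[1,98,-364,22,0,0,0],[1,98,-364,22,0,0,0]]'
python3 - <<'E'
from h import *
show(fx([70,35,165]))
cap('wrist','w1')
E
```

```text
clock: 2.1
eef_pos: [0.6379, 0.2123, 0.2154]
eef_rot: [0.996, -0.087, -0.002, -0.0]
force: [0.0, -0.5, -0.2]
grip_width: 0.007
t 2.1 tcp [0.6379 0.2123 0.2154] tilt [-0.003  0.001 -1.   ] yaw -0.1734 F [ 0.04 -0.53 -0.25] g 0.0067109209339872924
infix [ 68.9  36.5 215.4]
[0.63869114 0.21065269 0.165     ] [ 1.2  1.6 50.3]
```

View pics/w1.png

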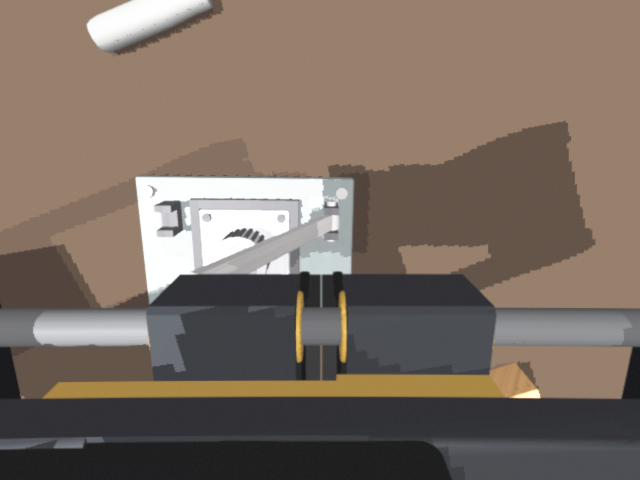

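Run:
```python
from h import *
c=load('w1');s=arm.observe();Rm=R.from_quat(s['eef_rot'])
print(proj(c,s['eef_pos']),proj(c,s['eef_pos']+Rm.apply([0,0,.017])))
for q in [(200,290),(440,290),(230,340),(320,325),(300,290),(100,325),(310,280),(230,265),(300,232),(210,270)]: print(q,(Rm.inv().apply(pt(c,*q)-s['eef_pos'])*1000).round(1), (R.from_euler('z',-YF).apply(pt(c,*q)-F)*1000).round(1))
```

```text
[[320.9410579  315.91630676]] [[320.98474711 298.40787876]]
(200, 290) [-25.2 -39.  -67.1] [ 44.   74.1 283.2]
(440, 290) [ 24.6 -39.5 -68.1] [ 93.8  74.8 284.1]
(230, 340) [-17.2 -32.9 -76.7] [ 52.1  68.  292.8]
(320, 325) [ -0.1 -32.5 -70.1] [ 69.2  67.7 286.1]
(300, 290) [ -7.9 -12.8  -4.3] [ 61.2  48.  220.3]
(100, 325) [-45.2 -32.7 -70.1] [ 24.1  67.7 286.3]
(310, 280) [ -4.6 -11.3  10. ] [ 64.6  46.5 206.1]
(230, 265) [-48.8  -1.6  57.1] [ 20.2  36.6 159. ]
(300, 232) [-15.   -1.6 128.7] [53.8 36.8 87.4]
(210, 270) [-56.   -3.2  44.8] [ 13.1  38.2 171.4]
```

```bash
python3 -m creep '[[1,1,1.5,30,0,0,0],[1,1,1.5,50,0,0,0],[1,-24,1.5,50,0,0,0],[1,-40,1.5,58,0,0,0],[1,-57,1.5,68,0,0,0],[1,-71,1.5,81,0,0,0],[1,-83,1.5,94,0,0,0],[1,-83,1.5,94,0,0,0]]'; python3 -c "
from h import *
show()"
```

```text
clock: 3.15
eef_pos: [0.554, 0.2234, 0.1208]
eef_rot: [0.996, -0.087, -0.003, 0.0]
force: [-0.5, -0.5, -0.1]
grip_width: 0.004
t 3.15 tcp [0.554  0.2234 0.1208] tilt [-0.006  0.    -1.   ] yaw -0.1746 F [-0.51 -0.5  -0.14] g 0.0039364055336788386
infix [-15.6  32.6 120.8]
```

```bash
python3 -m creep '[[1,-6,-2,11,0,0,0],[1,-11,-2,22,0,0,0],[1,-15,-2,33,0,0,0],[1,-19,-2,45,0,0,0],[1,-21,-2,58,0,0,0],[1,-22,-2,67,0,0,0],[1,-22,-2,71,0,0,0],[1,-22,-2,72,0,0,0]]'
python3 - <<'E'
from h import *
show(); c=cap('scene','s2')
im=c['color'][150:350,320:500,::-1];cv2.imwrite('pics/s2c.png',cv2.resize(im,(540,600),interpolation=cv2.INTER_CUBIC))
E
```

```text
clock: 4.15
eef_pos: [0.5318, 0.2292, 0.0509]
eef_rot: [0.996, -0.087, -0.004, 0.001]
force: [-11.9, -3.6, 23.1]
grip_width: 0.003
t 4.15 tcp [0.5318 0.2292 0.0509] tilt [-0.008 -0.001 -1.   ] yaw -0.1744 F [-11.93  -3.63  23.13] g 0.0026179400797535592
infix [-38.5  34.3  50.9]
```

View pics/s2c.png

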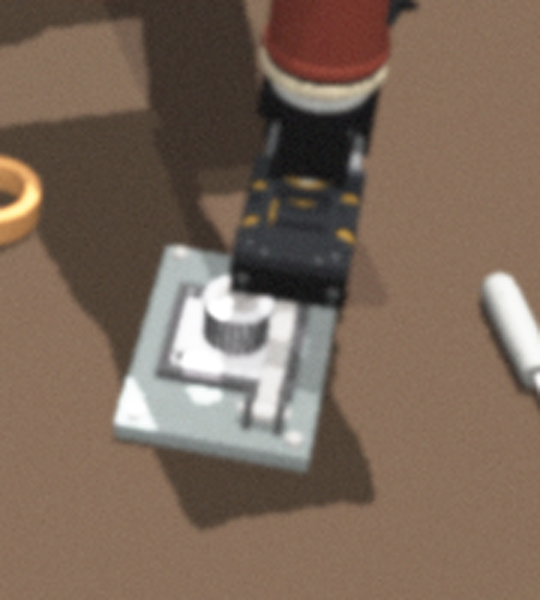

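```bash
python3 -m creep '[[1,0,0,-30,0,0,0],[1,0,0,-80,0,0,0],[1,0,0,-130,0,0,0],[0,0,30,-180,0,0,0],[-1,15,80,-200,0,0,0],[-1,30,135,-200,0,0,0],[-1,45,195,-200,0,0,0],[-1,55,250,-200,0,0,0]]'; python3 -c "
from h import *
show([.553,-.185,.25])"
```

```text
clock: 5.2
eef_pos: [0.5441, -0.0285, 0.251]
eef_rot: [0.996, -0.087, -0.004, 0.001]
force: [-0.3, 0.4, -0.4]
grip_width: 0.484
t 5.2 tcp [ 0.5441 -0.0285  0.251 ] tilt [-0.008 -0.001 -1.   ] yaw -0.1746 F [-0.26  0.39 -0.35] g 0.48422786270418294
infix [  19.3 -217.2  251. ]
[0.553, -0.185, 0.25] [ 35.9 152.5   1.1]
```

```bash
python3 -m creep '[[-1,12,50,0,0,0.002,0],[-1,25,105,1,0,0.006,0],[-1,36,152,1,0,0.008,0],[-1,36,152,1,0,0.008,0],[-1,36,152,1,0,0.008,0],[-1,36,152,1,0,0.008,0],[-1,36,152,1,0,0.008,0],[-1,36,152,1,0,0.008,0]]'
python3 - <<'E'
from h import *
show([.553,-.185,.25]); c=cap('wrist','w3')
E
```

```text
clock: 6.2
eef_pos: [0.5533, -0.1837, 0.2502]
eef_rot: [0.996, -0.087, 0.0, 0.001]
force: [0.5, -0.3, 0.6]
grip_width: 1.002
t 6.2 tcp [ 0.5533 -0.1837  0.2502] tilt [ 0.    -0.002 -1.   ] yaw -0.1734 F [ 0.51 -0.27  0.6 ] g 1.0020685722110638
infix [  55.8 -368.3  250.2]
[0.553, -0.185, 0.25] [-0.1  1.3  0.2]
```

View pics/w3.png

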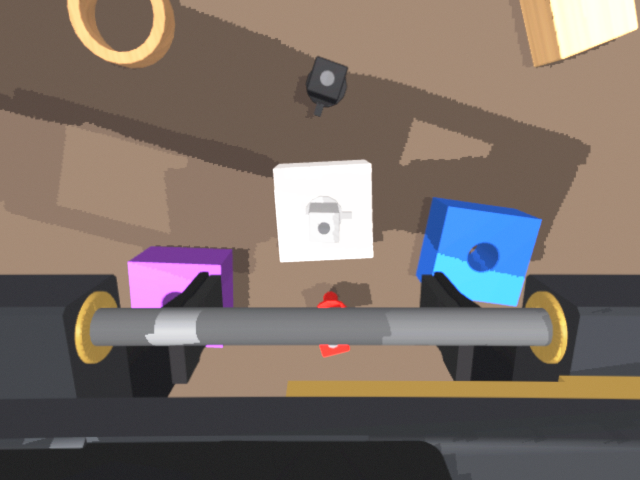

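Run:
```python
from h import *
c=load('w3');im=c['color'][150:270,264:384,::-1]
im=cv2.convertScaleAbs(im,alpha=.95)
g=255*(im/255.)**2
cv2.imwrite('pics/w3c.png',cv2.resize(g.astype(np.uint8),(600,600),interpolation=cv2.INTER_CUBIC))
d=c['range_z']; 
H=[(u,v,*pt(c,u,v)) for u in range(285,375) for v in range(170,255) if d[v,u]>0]
H=np.array(H);h=H[H[:,4]>.096];print(len(h),h[:,2:].mean(0),h[:,4].max())
r=cv2.minAreaRect((h[:,2:4]*1000).astype(np.float32));print(r)
h=H[(H[:,4]<.053)&(H[:,4]>.046)];r=cv2.minAreaRect((h[:,2:4]*1000).astype(np.float32));print('rack',r)
```

```text
995 [ 0.55510395 -0.18502105  0.10183527] 0.10427750093823268
((555.1605224609375, -185.75735473632812), (24.363996505737305, 23.706579208374023), 79.77155303955078)
rack ((559.6337890625, -186.50643920898438), (76.5326919555664, 78.3377685546875), 79.98486328125)
```

View pics/w3c.png

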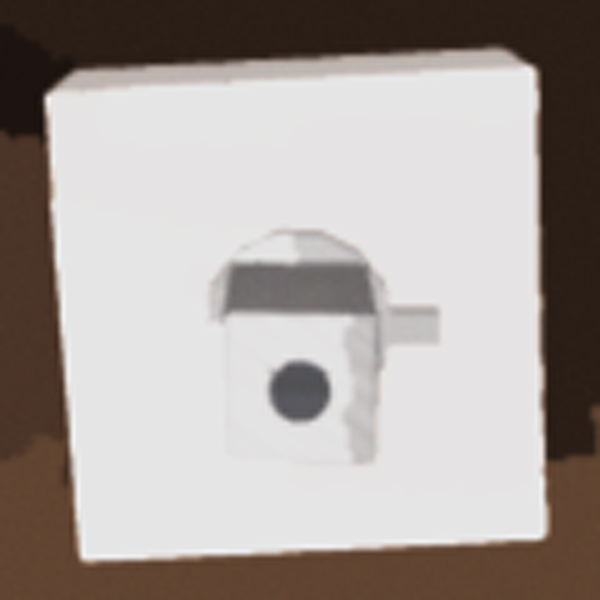

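Run:
```python
from h import *
c=load('w3'); print(atz(c,264+300/5-.4,150+391/5-.4,.102)); show([.5552,-.1852,.080])
```

```text
[ 0.55521278 -0.1860614   0.102     ]
t 6.25 tcp [ 0.5533 -0.1839  0.2502] tilt [ 0.    -0.002 -1.   ] yaw -0.1736 F [-0.2  -0.32  0.29] g 1.0030420828055393
infix [  55.8 -368.4  250.2]
[0.5552, -0.1852, 0.08] [  2.    0.6 170.2]
```

```bash
python3 -m creep '[[-1,2,1,30,0.002,0,0.004],[-1,2,1,75,0.002,0,0.004],[-1,2,1,120,0.002,0,0.004],[-1,2,1,150,0.002,0,0.004],[-1,2,1,165,0.002,0,0.004],[-1,2,1,170,0.002,0,0.004],[-1,2,1,170,0.002,0,0.004],[-1,2,1,170,0.002,0,0.004]]' 40; python3 -m creep '[[0,2,0,0,0,0,0],[1,0,0,0,0,0,0],[1,0,0,0,0,0,0],[1,0,0,0,0,0,0],[1,0,0,0,0,0,0],[1,0,0,0,0,0,0],[1,0,0,0,0,0,0],[1,0,0,0,0,0,0]]' 40; python3 -c "
from h import *
show()"
```

```text
clock: 7.25
eef_pos: [0.5562, -0.1861, 0.0818]
eef_rot: [0.996, -0.089, 0.002, 0.001]
force: [0.9, 0.3, -0.5]
grip_width: 1.003
clock: 8.25
eef_pos: [0.556, -0.1861, 0.0817]
eef_rot: [0.996, -0.089, 0.001, 0.001]
force: [-0.2, 0.1, 1.0]
grip_width: 0.278
t 8.25 tcp [ 0.556  -0.1861  0.0817] tilt [ 0.003 -0.001 -1.   ] yaw -0.1775 F [-0.24  0.09  1.02] g 0.27759747940649543
infix [  58.9 -370.1   81.7]
```

```bash
python3 -m creep '[[1,0,0,-10,0,0,0],[1,0,0,-30,0,0,0],[1,0,0,-60,0,0,0],[1,0,0,-90,0,0,0],[1,0,0,-115,0,0,0],[1,0,0,-130,0,0,0],[1,0,0,-130,0,0,0],[1,0,0,-130,0,0,0]]'
python3 - <<'E'
from h import *
show([*F[:2],.21]); c=cap('wrist','w4'); s=arm.observe();Rm=R.from_quat(s['eef_rot'])
H=np.array([(u,v,*(Rm.inv().apply(pt(c,u,v)-s['eef_pos'])*1000)) for u in range(200,440) for v in range(150,480) if c['range_z'][v,u]>0])
print(len(H));np.save('H.npy',H)
k=(abs(H[:,2])<30)&(abs(H[:,3])<30)&(H[:,4]>-30)&(H[:,4]<40);
h=H[k]; 
for z0 in range(-30,40,5):
    q=h[(h[:,4]>=z0)&(h[:,4]<z0+5)]
    if len(q): print(z0,len(q),q[:,2].min().round(1),q[:,2].max().round(1),q[:,3].min().round(1),q[:,3].max().round(1))
print(c['color'].shape)
print('wcam',np.array(c['world_from_camera']).round(3)[:3,3])
E
```

```text
clock: 9.25
eef_pos: [0.5551, -0.1856, 0.2106]
eef_rot: [0.996, -0.089, 0.001, 0.0]
force: [-0.1, 1.0, -3.7]
grip_width: 0.273
t 9.25 tcp [ 0.5551 -0.1856  0.2106] tilt [ 0.001 -0.001 -1.   ] yaw -0.1776 F [-0.1   1.   -3.69] g 0.2725536721273757
infix [  57.9 -369.8  210.6]
[np.float64(0.5636), np.float64(0.1886), 0.21] [ -57.7 -369.8    0.4]
78915
-30 86 -11.7 12.2 -2.7 9.9
-25 1471 -11.7 12.2 -12.6 11.9
-20 793 -23.0 23.4 -12.8 12.4
-15 709 -22.5 22.9 -12.7 -7.7
-10 615 -21.1 21.7 -12.7 -8.4
-5 529 -20.4 21.0 -12.5 -9.2
0 473 -20.5 20.8 -12.7 -9.1
5 443 -20.5 20.9 -12.6 -9.2
10 401 -20.5 21.0 -12.6 -9.2
15 272 -20.2 20.6 -12.6 -9.2
20 308 -14.6 24.7 -16.5 -0.5
25 534 -15.2 25.0 -17.2 -0.5
30 13 -13.6 24.6 -16.4 -2.7
(480, 640, 3)
wcam [ 0.568 -0.117  0.356]
```

View pics/w4.png

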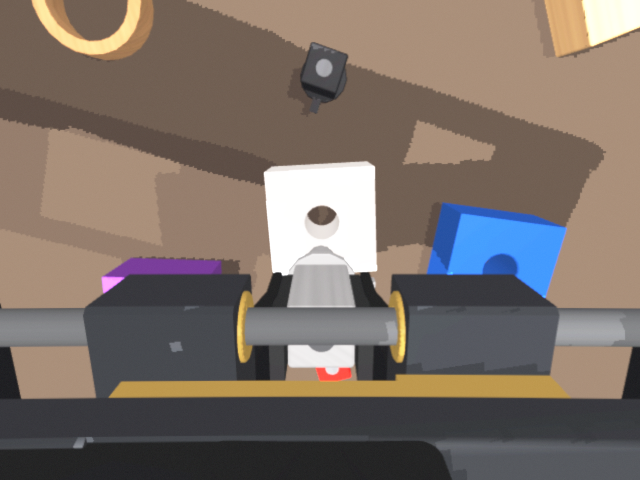

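```bash
python3 -m creep '[[1,-7,-30,0,0,0,0],[1,-16,-80,0,0,0,0],[1,-26,-135,0,0,0,0],[1,-36,-190,0,0,0,0],[1,-46,-245,0,0,0,0],[1,-54,-295,0,0,0,0],[1,-58,-325,0,0,0,0],[1,-58,-325,0,0,0,0]]'
python3 - <<'E'
from h import *
show([*F[:2],.21]); c=cap('wrist','w5')
b=proj(c,[*F[:2],.061])[0].round().astype(int);print(b)
x,y=b[0]-60,b[1]-60
cv2.imwrite('pics/w5c.png',cv2.resize(c['color'][y:y+120,x:x+120,::-1],(600,600),interpolation=cv2.INTER_CUBIC));print(x,y)
d=load('w4');print('rackhole check',proj(d,[.555,-.1856,.05]))
P=np.array([pt(c,u,v) for u in range(x,x+120) for v in range(y,y+120) if c['range_z'][v,u]>0])
t=P[abs(P[:,2]-.061)<.0025];print('top z',len(t),cv2.minEnclosingCircle((t[:,:2]*1000).astype(np.float32)),np.median(t[:,2]))
E
```

```text
clock: 10.3
eef_pos: [0.5542, 0.1468, 0.2087]
eef_rot: [0.996, -0.087, -0.001, 0.0]
force: [0.5, -0.7, -2.7]
grip_width: 0.267
t 10.3 tcp [0.5542 0.1468 0.2087] tilt [-0.002 -0.    -1.   ] yaw -0.1741 F [ 0.47 -0.73 -2.66] g 0.26746230680035116
infix [ -1.8 -42.8 208.7]
[np.float64(0.5636), np.float64(0.1886), 0.21] [  2.  -42.8  -1.4]
[324 169]
264 109
rackhole check [[320.41556024 221.97599217]]
top z 2092 ((565.2237548828125, 190.13265991210938), 23.02906608581543) 0.059845697284231086
```

View pics/w5c.png

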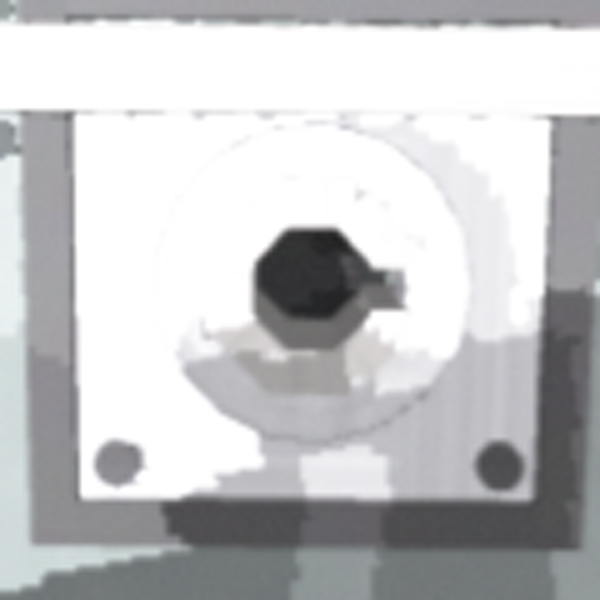

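Run:
```python
from h import *
c=load('w5')
B=atz(c,263.6+312/5,108.6+289/5,.061);S=atz(c,263.6+405/5,108.6+288/5,.061)
print(B,np.linalg.norm(S-B),np.arctan2(S[1]-B[1],S[0]-B[0]))
d=load('w4');print('rackhole',[atz(d,*p,.05) for p in [(304,222),(340,222),(322,206),(322,240)]])
# head top center offset in tool now
s=arm.observe();Rm=R.from_quat(s['eef_rot'])
H=np.array([(Rm.inv().apply(pt(c,u,v)-s['eef_pos'])*1000) for u in range(200,440) for v in range(150,480) if c['range_z'][v,u]>0])
h=H[(abs(H[:,0])<14)&(abs(H[:,1])<25)&(H[:,2]<-18)&(H[:,2]>-27)];print(h.min(0),h.max(0),cv2.minAreaRect(h[:,:2].astype(np.float32)))
show([B[0],B[1],.155])
```

```text
[0.56547425 0.18995561 0.061     ] 0.013549875686705178 -0.16444932430329448
rackhole [array([ 0.54223784, -0.18331734,  0.05      ]), array([ 0.57021838, -0.18836656,  0.05      ]), array([ 0.55849339, -0.17322365,  0.05      ]), array([ 0.55362071, -0.20036398,  0.05      ])]
[-12.29418012 -14.09684039 -26.94742656] [ 11.60318096  10.9164284  -18.00601598] ((-0.36278724670410156, -1.5800504684448242), (24.987607955932617, 23.879932403564453), 89.80572509765625)
t 10.35 tcp [0.5544 0.1454 0.2087] tilt [-0.002 -0.001 -1.   ] yaw -0.1754 F [-0.03  0.16 -2.97] g 0.26941261904429414
infix [ -1.4 -44.2 208.7]
[np.float64(0.565474249342357), np.float64(0.18995560777470724), 0.155] [  3.2 -45.9  53.7]
```

```bash
python3 -m creep '[[1,2,-20,10,0,0,0.003],[1,3,-40,30,0.001,0.002,0.003],[1,3,-45,50,0.001,0.002,0.003],[1,3,-45,60,0.001,0.002,0.003],[1,3,-45,63,0.001,0.002,0.003],[1,3,-45,63,0.001,0.002,0.003],[1,3,-45,63,0.001,0.002,0.003],[1,3,-45,63,0.001,0.002,0.003]]'
python3 - <<'E'
from h import *
show([.565,.189,.145]); c=cap('wrist','w6')
cv2.imwrite('pics/w6c.png',cv2.resize(c['color'][200:360,230:430,::-1],(800,640)[:2],interpolation=cv2.INTER_CUBIC)[:600])
E
```

```text
clock: 11.35
eef_pos: [0.5656, 0.189, 0.1465]
eef_rot: [0.996, -0.089, 0.001, -0.0]
force: [0.5, -0.5, -3.2]
grip_width: 0.273
t 11.35 tcp [0.5656 0.189  0.1465] tilt [ 0.002 -0.    -1.   ] yaw -0.1785 F [ 0.49 -0.47 -3.21] g 0.27285029834481367
infix [  1.9   0.7 146.5]
[0.565, 0.189, 0.145] [-0.6  0.1  1.5]
```

View pics/w6c.png

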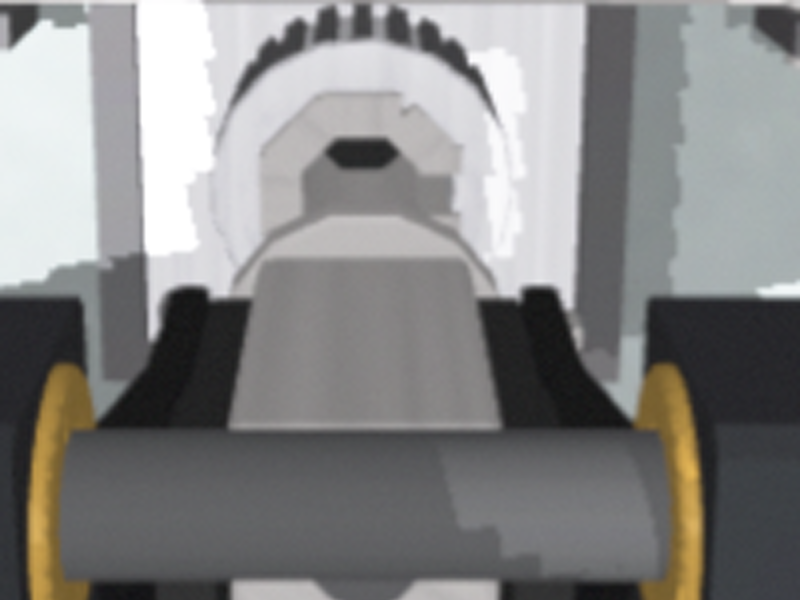

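```bash
python3 -m creep '[[1,-0.6,0,4,0,-0.002,0],[1,-0.6,0,8,0,-0.002,0],[1,-0.6,0,11,0,-0.002,0],[1,-0.6,0,13,0,-0.002,0],[1,-0.6,0,15,0,-0.002,0],[1,-0.6,0,17,0,-0.002,0],[1,-0.6,0,18,0,-0.002,0],[1,-0.6,0,18,0,-0.002,0]]'; python3 -c "
from h import *
show()"
```

```text
clock: 12.4
eef_pos: [0.5649, 0.1892, 0.1283]
eef_rot: [0.996, -0.089, -0.0, -0.0]
force: [0.3, -0.3, -3.2]
grip_width: 0.278
t 12.4 tcp [0.5649 0.1892 0.1283] tilt [-0.  0. -1.] yaw -0.1785 F [ 0.31 -0.35 -3.17] g 0.2775113641015178
infix [  1.2   0.8 128.3]
```

```bash
python3 -m creep '[[1,0,0,3,0,0,0],[1,0,0,5,0,0,0],[1,0,0,7,0,0,0],[1,0,0,8,0,0,0],[1,0,0,9,0,0,0],[1,0,0,10,0,0,0],[1,0,0,11,0,0,0],[1,0,0,12,0,0,0]]'; python3 -c "
from h import *
show()"
```

```text
clock: 13.4
eef_pos: [0.565, 0.1892, 0.1163]
eef_rot: [0.996, -0.089, -0.0, -0.0]
force: [0.1, 0.2, -1.8]
grip_width: 0.272
t 13.4 tcp [0.565  0.1892 0.1163] tilt [-0.  0. -1.] yaw -0.1784 F [ 0.06  0.24 -1.77] g 0.271773530950922
infix [  1.2   0.9 116.3]
```

```bash
python3 -m creep '[[1,0,0,3,0,0,0],[1,0,0,6,0,0,0],[1,0,0,9,0,0,0],[1,0,0,12,0,0,0],[1,0,0,15,0,0,0],[1,0,0,18,0,0,0],[1,0,0,20,0,0,0],[1,0,0,21,0,0,0]]'; python3 -c "
from h import *
show()"
```

```text
clock: 14.4
eef_pos: [0.5649, 0.1893, 0.0952]
eef_rot: [0.996, -0.089, -0.0, -0.0]
force: [0.3, 0.4, -1.3]
grip_width: 0.278
t 14.4 tcp [0.5649 0.1893 0.0952] tilt [-0.  0. -1.] yaw -0.1785 F [ 0.26  0.39 -1.35] g 0.2778225470521226
infix [ 1.2  0.9 95.2]
```

```bash
python3 -m creep '[[1,0,0,1,0,0,0],[1,0,0,1.5,0,0,0],[1,0,0,2,0,0,0],[1,0,0,2.5,0,0,0],[1,0,0,3,0,0,0],[1,0,0,3.5,0,0,0],[1,0,0,4,0,0,0],[1,0,0,4,0,0,0]]' 55; python3 -c "
from h import *
show()"
```

```text
clock: 15.4
eef_pos: [0.565, 0.1893, 0.0927]
eef_rot: [0.996, -0.089, -0.0, -0.0]
force: [-5.4, -0.3, 8.4]
grip_width: 0.274
t 15.4 tcp [0.565  0.1893 0.0927] tilt [-0.  0. -1.] yaw -0.1783 F [-5.43 -0.34  8.44] g 0.27423764788712024
infix [ 1.3  0.9 92.7]
```

```bash
python3 -m creep '[[1,-0.3,0,1.5,0,0,0],[1,-0.5,0,2,0,0,0],[1,-0.5,0,2.5,0,0,0],[1,-0.5,0,3,0,0,0],[1,-0.5,0,3,0,0,0],[1,-0.5,0,3,0,0,0],[1,-0.5,0,3,0,0,0],[1,-0.5,0,3,0,0,0]]'
python3 - <<'E'
from h import *
show(); c=cap('wrist','w7'); d=cap('scene','s7')
a=cv2.resize(c['color'][120:360,220:440,::-1],(400,436)); b=cv2.resize(d['color'][210:310,350:442,::-1],(400,436),interpolation=cv2.INTER_CUBIC)
cv2.imwrite('pics/f7.png',np.hstack([a,b]))
for u,v in [(324,208),(300,200)]: print(pt(c,u,v))
s=arm.observe();Rm=R.from_quat(s['eef_rot'])
P=np.array([pt(c,u,v) for u in range(120,500) for v in range(60,330) if c['range_z'][v,u]>0])
L=R.from_euler('z',-YF).apply(P-F)*1000
for x in range(-85,80,15):
    q=L[(abs(L[:,0]-x)<5)&(abs(L[:,1]-31)<5)]
    if len(q): print(x,len(q),np.median(q[:,2]).round(1))
E
```

```text
clock: 16.4
eef_pos: [0.565, 0.1894, 0.0927]
eef_rot: [0.996, -0.089, 0.0, 0.0]
force: [-8.9, -0.1, 17.3]
grip_width: 0.272
t 16.4 tcp [0.565  0.1894 0.0927] tilt [ 0.001 -0.    -1.   ] yaw -0.1781 F [-8.85 -0.08 17.31] g 0.27163526501001883
infix [ 1.3  1.  92.7]
[0.57228428 0.21939351 0.03384435]
[0.56077677 0.22578452 0.03398699]
-85 228 34.0
-70 333 34.1
-55 334 34.0
-40 385 34.1
-25 699 168.6
-10 1574 161.4
5 1437 161.3
20 1174 162.0
35 549 34.5
50 349 34.0
65 359 33.9
```

View pics/f7.png

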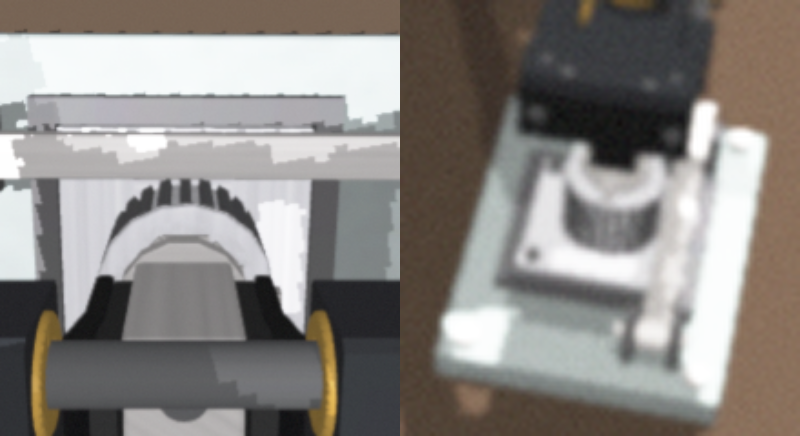

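```bash
python3 -c "
from h import *
show(); print(arm.finish_job())"
```

```text
t 16.5 tcp [0.565  0.1893 0.0927] tilt [ 0.001 -0.    -1.   ] yaw -0.1781 F [-8.2  -2.52 16.89] g 0.27311229019907096
infix [ 1.3  1.  92.7]
the job is handed in; nothing more can be done
None
```

I swung the latch bar down into its catch fork, lifted the bare steel shaft out of the white block, and lowered it into the pulley's bore. I handed the job in at about 16.5 s on the robot's clock, still gripping and pressing the shaft. `finish_job` gives no verdict, so success rests on the checks below.

- **Latch:** the camera depth reads 34 mm above the table on both visible stretches of the bar (the gripper hid the middle). That is the listed closed height.
- **Collar home:** the tool stopped at z = 92.7 mm, the height expected with the collar on the pulley, and pressing harder did not lower it.
- **Key:** the shaft went in to full depth with almost no force. Its yaw already matched the fixture's to within about 0.01 rad, so no turn was needed to find the slot.
- **Press and grip:** the tool showed about 17 N upward force, so the press on the pulley is roughly 20 N. The fingers held the 24 mm head with the grip set to 55 N and a tilt of about 0.001 rad.

**Disagreements:**
- A sideways force of about 8 N towards -x remained. It did not drop after I shifted the target 0.5 mm that way.
- The overhead and wrist cameras disagreed by about 2 mm on the bore position. I aimed close to the wrist camera's estimate, and the shaft entered freely there.

I did not measure the tape roll, wooden block, screwdriver or cup again at the end. The arm's planned paths kept clear of them.

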